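Find the hardened landing pad with the hardness gauge

ROBOT

A 6-joint arm with a two-finger parallel gripper is mounted at the origin on the work surface. World frame = base frame: x ahead of the robot, y to its left, z up, the work surface at z = 0. Lengths are in m, angles in degrees, forces in N, time in s.
With the tool pointing down it reaches from about 0.25 to 0.725 m from the base axis. Payload 9.7 kg.
Tool frame: the origin (TCP) lies midway between the tips of the shut fingers; the grasp point (between the pads) lies bot.hold_point_z behind it (bot.hold_point_z is the distance from the TCP to the grasp point, in m); z points along the fingers, y is the line along which they close (so a half turn about z gives the same grasp; the last joint's range is limited). The gripper opens to 85 mm and grips with 20 to 120 N. Pads are 22 mm wide; open, the fingers measure 114 mm over their backs; the gripper's body (76 mm by 85 mm) begins 54 mm behind the grasp point. The pads swing forward as they close: fully open they stand 13 mm farther back than shut.
Start: joints at [70.76, 4.979, 10.078, 95.1, 0, 90], TCP at [0.181, 0.519, 0.231] pointing down, gripper open.
Joint ranges: [-179.16, 179.16], [-48.56, 103.87], [-65.8, 70.77], [-126.05, 130.52], [-82.76, 87.17], [-180, 180]. Speed limits (degrees/s): [127.2, 127.2, 147.25, 180, 180, 180].

INTERFACE

Orientations are given as [roll, pitch, yaw] about the fixed x, y, z axes, in that order (R = Rz(yaw) Ry(pitch) Rx(roll)).
In Python, from workcell import bot, camera, camera_model, ticket gives the robot as it stands.
- The arm moves only by the tool send_rows, never from a script. Its argument "targets" is text: rows parted by semicolons, each of 5 numbers parted by spaces: the shift along the tool's x, y, z in mm, then the turn about the tool's z in degrees, then the closure in counts, from 0 (fully open) to 255 (shut). A call has 1 to 20 rows; each row is the pose to reach, as a shift and turn from the pose commanded when the call began, along the tool's axes at that moment; what a row does not reach only later rows make up. A row lasts 1/8 s, in which the tool goes at most 62.5 mm and 10.7 degrees, less where a joint would pass 70% of its speed; a pose out of reach is approached as far as the arm can. A call with a gripper value outside its range is refused whole. The fingers move at their own pace and stop on an object; "newtons" is the grip in N (left out, the last holds). Time passes only in rows, so rows that repeat a pose let the fingers close. It gives the time, the measured TCP pose, the force, the opening and the grip force at its end, in the units of the state.
- bot.get_obs(): the state, without advancing time (a new reading comes with each control period).
- camera(name): name is "scene" or "top"; returns the picture (420x560x3 uint8, blue, green, red); there is no depth.
- camera_model(name): a dict with "K" (3x3 intrinsics, pixels), "dist_coeffs" ([k1, k2, p1, p2, k3] as OpenCV has them; the pictures are not rectified), "pose" (4x4, takes a point from camera to world coordinates). Camera axes: x right, y down, z forward; pixel columns grow to the right and rows downward; lengths in m; the calibration is good to about 2 mm. A picture is of the moment at which its call begins. camera_model takes no time and is no camera call.
- ticket.job_done(): hands the job in; it is judged then, once.
The state is a dict: "time": time; "q": joint angles; "qd": joint speeds; "joint_efforts": joint torques, N m; "ee_pos": TCP position; "tcp_rot": TCP orientation; "wrist_force": force on the tool from outside, world axes, zero at the start; "torque": the same for the moment, N m; "opening": finger opening in m; "grasp_force": force on a finger pad.
Only numpy, scipy, OpenCV 4.12 (cv2) and the standard library are available. Lean on these libraries where they do the work, as an engineer would, in place of code of your own. Each camera call takes 0.05 s, during which the arm holds its last target. There are 200 camera calls.

TASK

Take the hardness gauge from its stand and test the three rubber landing pads of the dice tray in turn, first the left one, then the middle, then the right as the robot sees them: hold the gauge upright with its pin on the middle of the pad, press until the foot bears on the rim with about 15 N (at least 8 N, never more than 25 N) for half a second, and read how far the pin is driven in. Then mark the hardest pad, the one that drives the pin in farthest, by leaving the gauge standing upright on the middle of that pad, and leave the dice, pawn and bottle alone.

Things in the scene. Friction and masses are not known exactly. Their poses are not given: they have to be found in the camera images.
- gauge_grip (a point): Centre of the gauge's square black grip, 26 x 26 mm and 56 mm tall. The gauge is a loose upright hand tool, about 0.5 kg. This point is on its axis, 80 mm above the underside of its foot and 28 mm below its top; z up. The gauge starts standing in a dark wooden stand, 90 mm square and 26 mm high, in a recess 49 mm across and 10 mm deep.
- gauge_foot (a point): Centre of the underside of the gauge's round aluminium foot (44 mm across, 9 mm high), 80 mm below gauge_grip. A steel pin, 6 mm thick with a round end, stands out 12 mm below it when free and is pushed up into the gauge against a spring of 0.3 N/mm, so the gauge's own weight sets its foot down on the rim of any pad and it stands there by itself.
- gauge: The whole gauge; origin and axes as gauge_foot. Above the foot a barrel 32 mm across; on its +x side a round dial 46 mm across, 13 to 59 mm above the foot's underside, reaching 24 mm out from the axis; on top the grip, 52 to 108 mm above the foot's underside.
- pin (a joint): How far the pin is driven into the gauge: 0 free, 0.012 m flush with the foot. With the foot flat on the rim the three pads read about 0.003 (softest), 0.006 and 0.009 m (hardest). The dial's needle shows the same, going clockwise over the top as one faces the dial: marks are 2 mm of pin travel apart, 0 at the left end.
- slot_left (a point): Middle of the left (+y) pad, at its lowest height: each housing stands on its own screw feet, so the real top is 0 to 5 mm above this point, not measured: feel for it. Each pad is a black rubber disc 26 mm across, flush with the flat rigid rim round it; pushed by the pin it sinks straight down like a spring, up to 9 mm, and comes back. Axes of the tray; pads 96 mm apart in y.
- slot_mid (a point): Middle of the middle pad, at its lowest height (as slot_left).
- slot_right (a point): Middle of the right (-y) pad, at its lowest height (as slot_left).
- unit_a: Base of one of the three pad housings (grey plastic, 90 (x) x 80 mm, 26 mm high when lowest); all look alike and stand side by side on the tray, shuffled: the letter tells neither place nor hardness. Origin: centre of the base's underside, 26 to 31 mm below the middle of its pad. Rubber feet let the housing give about 1 mm for 12 N.
- unit_b: As unit_a.
- unit_c: As unit_a.
- die_a: Black die, 22 mm, loose; leave alone.
- die_b: White die, 22 mm, loose; leave alone.
- pawn: Wooden pawn, 30 mm across, 50 mm tall, loose; leave alone. Origin under its foot.
- bottle: Clear bottle with a blue cap, 72 mm across, 210 mm tall, loose; leave alone. Origin under its foot.
There are look-alikes about, which are no part of the job. Leave any blue or red look-alike of the gauge alone.

How it is judged (in metres and radians):
On the way, in this order (a step that is already met when the one before it is completed fails the run):
1. the gauge is pressed upright on the left pad: within 8 mm of its centre, pushing with over 7 N, for 0.25 s (horizontal distance between gauge_foot and slot_left below 0.008 m and angle between gauge_foot's own z axis and vertical below 0.08 rad and (contact force between gauge and unit_a above 7 N or contact force between gauge and unit_b above 7 N or contact force between gauge and unit_c above 7 N)), for 0.25 s.
2. the gauge is pressed upright on the middle pad: within 8 mm of its centre, pushing with over 7 N, for 0.25 s (horizontal distance between gauge_foot and slot_mid below 0.008 m and angle between gauge_foot's own z axis and vertical below 0.08 rad and (contact force between gauge and unit_a above 7 N or contact force between gauge and unit_b above 7 N or contact force between gauge and unit_c above 7 N)), for 0.25 s.
3. the gauge is pressed upright on the right pad: within 8 mm of its centre, pushing with over 7 N, for 0.25 s (horizontal distance between gauge_foot and slot_right below 0.008 m and angle between gauge_foot's own z axis and vertical below 0.08 rad and (contact force between gauge and unit_a above 7 N or contact force between gauge and unit_b above 7 N or contact force between gauge and unit_c above 7 N)), for 0.25 s.
At the end, for the whole second after the job is handed in: The gauge stands released, upright (within 0.06 rad) and at rest on the hardest pad, within 8 mm of its centre, so that its pin stays driven in by 7.8 to 10.5 mm ((horizontal distance between gauge_foot and slot_left below 0.008 m or horizontal distance between gauge_foot and slot_mid below 0.008 m or horizontal distance between gauge_foot and slot_right below 0.008 m) and value of joint pin between 0.0078 and 0.0105 m and angle between gauge_foot's own z axis and vertical below 0.06 rad and linear speed of gauge below 0.02 m/s); the robot touches nothing.
It fails at once if the gauge presses or strikes a pad unit with more than 25 N (contact force between gauge and unit_a above 25 N or contact force between gauge and unit_b above 25 N or contact force between gauge and unit_c above 25 N).
It fails at once if a die, the pawn or the bottle is moved by more than 15 mm (distance of any of die_a, die_b, pawn, bottle from where it was at the start of the episode above 0.015 m).
It also fails if it takes over 48 s, if anything falls off the work surface, if the arm or the gripper's body presses on something with over 40 N, if the wrist force passes 120 N, or if a joint passes its speed limit or range.

## Working session

There is one attempt and no reset: what is moved stays moved. The work goes in short steps, Python scripts to look and compute and a tool call to move; the robot and the scene stay as the last step left them, time stands still between calls to the robot, and variables do not carry over. Pictures are saved under pics/ and viewed, at most 10 in all, crops included, and the job is handed in when it is done.

Besides the shell and the picture viewer there is one more tool, called after ">>>" as a command line: name --argument value ..., lists and objects as JSON in quotes. send_rows: Moves the arm, as the interface text tells. Its arguments: {"type":"object","properties":{"targets":{"type":"string"},"newtons":{"type":"number"}},"required":["targets"]}

```bash
mkdir -p pics; ls; python3 - <<'E'
from workcell import bot,camera,camera_model
import cv2,numpy as np
np.set_printoptions(precision=4,suppress=True)
for n in("scene","top"):
    cv2.imwrite(f"pics/{n}0.png",camera(n)); m=camera_model(n); print(n,m)
print(bot.get_obs(),bot.hold_point_z)
E
```

```text
pics
scene {'K': array([[397.9708,   0.    , 280.0397],
       [  0.    , 397.9708, 213.9665],
       [  0.    ,   0.    ,   1.    ]]), 'dist_coeffs': array([-0.006,  0.   ,  0.   ,  0.   ,  0.   ]), 'pose': array([[-0.467 ,  0.7423, -0.4804,  1.0032],
       [ 0.8842,  0.3977, -0.245 ,  0.2273],
       [ 0.0092, -0.5392, -0.8421,  0.9449],
       [ 0.    ,  0.    ,  0.    ,  1.    ]])}
top {'K': array([[470.8133,   0.    , 278.2763],
       [  0.    , 470.8133, 204.5058],
       [  0.    ,   0.    ,   1.    ]]), 'dist_coeffs': array([0.0464, 0.    , 0.    , 0.    , 0.    ]), 'pose': array([[-0.0126, -0.9972,  0.0739,  0.4237],
       [-0.9998,  0.0135,  0.0123, -0.0352],
       [-0.0132, -0.0737, -0.9972,  1.527 ],
       [ 0.    ,  0.    ,  0.    ,  1.    ]])}
{'time': 0.1, 'q': array([70.7574,  5.0071, 10.0389, 95.0997,  0.    , 90.0007]), 'qd': array([ 0.0338, -0.0358,  0.1601, -0.0975, -0.0609,  0.0743]), 'joint_efforts': array([ -0.0003, -52.1561,  46.5655,   0.016 ,  -0.    ,  -0.    ]), 'ee_pos': array([0.1812, 0.5191, 0.2307]), 'tcp_rot': array([-179.9321,   -0.    ,  160.7567]), 'wrist_force': array([0.8682, 0.0082, 0.1285]), 'torque': array([ 0.0062,  0.0099, -0.0196]), 'grasp_force': 0.0, 'opening': 0.08526154148339173} 0.0187
```

View pics/scene0.png

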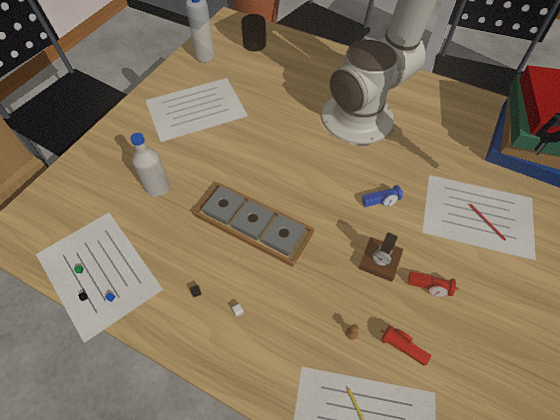

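View pics/top0.png

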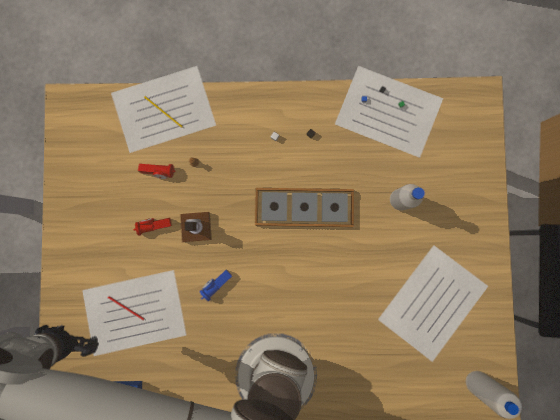

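The scene view shows the gauge upright in its dark stand at scene (383,255) and top (196,227). The tray's pads are at top (274,206), (304,207) and (335,208). There are four candidates:
- the stand gauge, with a black grip
- the blue look-alike at scene (383,197)
- the red gauge at scene (432,283)
- the red torch at scene (406,345)

Only the first is black-gripped and standing in the wooden stand. I'll confirm it in one crop while measuring.

```bash
cat > h.py <<'E'
import cv2,numpy as np
from workcell import bot,camera,camera_model
np.set_printoptions(precision=4,suppress=True)
def ray(n,uv):
    m=camera_model(n); p=cv2.undistortPoints(np.array(uv,float).reshape(1,1,2),m["K"],m["dist_coeffs"]).ravel()
    T=m["pose"]; return T[:3,3],T[:3,:3]@np.r_[p,1]
def onplane(n,uv,z):
    o,d=ray(n,uv); return o+d*(z-o[2])/d[2]
def cross(uv1,uv2):
    (a,d),(b,e)=ray("scene",uv1),ray("top",uv2)
    s=np.linalg.lstsq(np.c_[d,-e],b-a,rcond=None)[0]; P,Q=a+d*s[0],b+e*s[1]
    return (P+Q)/2,np.linalg.norm(P-Q)
def proj(n,P):
    m=camera_model(n); T=np.linalg.inv(m["pose"]); r=cv2.Rodrigues(T[:3,:3])[0]
    return cv2.projectPoints(np.array(P,float).reshape(-1,1,3),r,T[:3,3],m["K"],m["dist_coeffs"])[0].reshape(-1,2)
def blobs(mask,amin,amax):
    n,l,s,c=cv2.connectedComponentsWithStats(mask.astype(np.uint8))
    return [(c[i],s[i]) for i in range(1,n) if amin<=s[i][4]<=amax]
E
python3 - <<'E'
from h import *
t=cv2.imread("pics/top0.png"); s=cv2.imread("pics/scene0.png")
for n,im,(x0,y0,x1,y1) in(("top",t,(250,182,360,234)),("scene",s,(185,175,320,270))):
    g=im[y0:y1,x0:x1].max(2)
    for c,st in blobs(g<60,20,300):
        uv=c+[x0,y0]; print(n,uv,st[2:],onplane(n,uv,.0285))
# stand mask: dark brown
for n,im,(x0,y0,x1,y1) in(("top",t,(172,205,220,250)),("scene",s,(350,225,410,285))):
    c=im[y0:y1,x0:x1].astype(int); m=(c.max(2)<100).astype(np.uint8)
    k=max(cv2.findContours(m,0,2)[0],key=cv2.contourArea); r=cv2.minAreaRect(k); print(n,r[0]+np.array([x0,y0]),r[1:]); 
a=cv2.resize(t[195:255,165:225],(590,590),interpolation=cv2.INTER_CUBIC)[:,:400]
b=cv2.resize(s[225:285,350:410],(590,590),interpolation=cv2.INTER_CUBIC)[:,:400]
cv2.imwrite("pics/crop.png",np.hstack([a,b]))
E
```

```text
top [273.8605 206.    ] [ 7  7 43] [ 0.5301 -0.0027  0.0285]
top [304.  206.5] [ 7  8 44] [ 0.5272 -0.0988  0.0285]
top [334.1163 207.0233] [ 7  7 43] [ 0.5243 -0.1945  0.0285]
scene [222.5714 202.9143] [ 9  7 35] [ 0.5237 -0.1971  0.0285]
scene [252.3714 217.8857] [ 8  7 35] [ 0.5271 -0.0996  0.0285]
scene [283.1786 232.2143] [ 9  8 28] [ 0.5274 -0.005   0.0285]
top [195.931  226.6724] ((27.903282165527344, 29.81332778930664), 85.2363510131836)
scene [382.0723 253.8785] ((36.665679931640625, 44.65336608886719), 19.440034866333008)
```

View pics/crop.png

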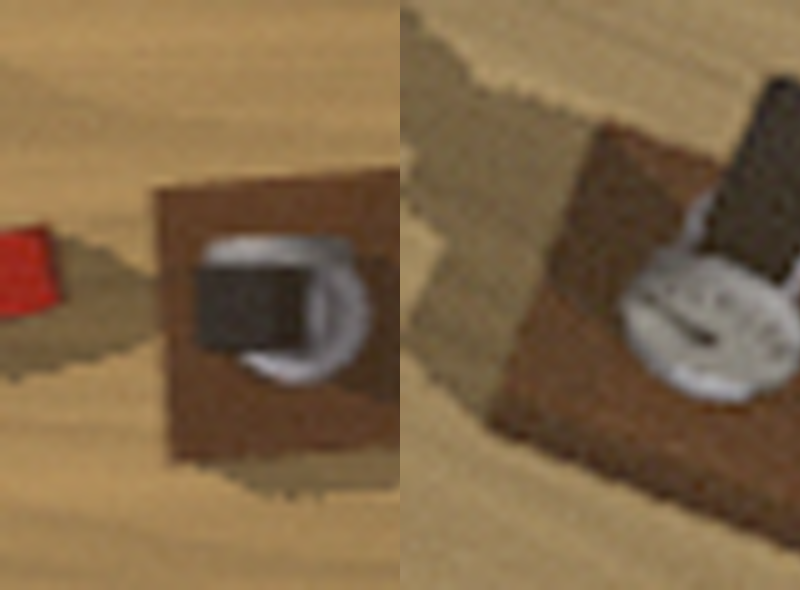

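The crop confirms it: the square black grip is at crop-left (195–281, 265–350), above a silver foot in the wooden stand. The dial is on the +x side with its needle at the left end (0). Next I'll get the grip's top centre and yaw.

```bash
python3 - <<'E'
from h import *
t=cv2.imread("pics/top0.png"); s=cv2.imread("pics/scene0.png")
for n,im,(x0,y0,x1,y1) in(("top",t,(172,205,220,250)),("scene",s,(370,225,410,285))):
    c=im[y0:y1,x0:x1].astype(int); m=(c.max(2)<62)&(c.max(2)-c.min(2)<22)
    for b,st in blobs(m,15,500):
        l=[b+[x0,y0],st]; ys,xs=np.nonzero(m)
        print(n,l, cv2.minAreaRect(np.c_[xs,ys].astype(np.float32)+np.float32([x0,y0])))
for row in t[220:233,182:200].max(2): print(*row)
C=onplane("top",(189.0,226.0),.124); print("grip top",C)
# stand corners, top view, seen in crop
k=9.83
print("stand NW,SW", onplane("top",(165+157/k-.5,195+190/k-.5),.026),onplane("top",(165+170/k-.5,195+462/k-.5),.026))
x0,y0=170,205; c=t[y0:250,x0:220].astype(int); m=((c[...,2]<130)&(c[...,2]-c[...,0]>20)).astype(np.uint8); 
k=max(cv2.findContours(m,0,2)[0],key=cv2.contourArea); r=cv2.minAreaRect(k)
q=cv2.boxPoints(r)+[x0,y0]; Q=np.array([onplane("top",p,.026) for p in q]); print(q,Q,Q.mean(0),np.linalg.norm(Q-np.roll(Q,1,0),axis=1))
for p in (0,15):
  print(proj("scene",[[C[0]+a*.013,C[1]+b*.013,.124] for a in(-1,1) for b in(-1,1)]))
E
```

```text
top [array([190.0337, 226.    ]), array([13, 17, 11,  9, 89], dtype=int32)] ((190.0, 226.0), (8.0, 10.0), 90.0)
scene [array([389.5   , 240.9091]), array([13,  8, 14, 20, 88], dtype=int32)] ((388.52587890625, 242.93966674804688), (10.110595703125, 18.64551544189453), 23.198591232299805)
94 95 91 97 126 146 152 154 159 150 141 132 122 111 101 96 85 80
95 93 89 95 108 119 121 119 122 116 110 116 121 109 102 96 89 81
84 87 74 62 62 57 60 61 65 59 59 55 51 57 65 86 95 102
84 88 77 56 57 53 55 55 55 52 51 48 50 51 62 86 95 113
90 91 79 59 55 54 52 59 57 56 54 49 43 46 74 94 86 101
90 92 79 58 54 58 58 58 52 56 53 49 50 50 81 110 85 90
93 94 80 58 53 55 53 59 53 53 52 45 47 52 86 112 90 92
89 90 79 58 54 53 56 52 55 55 52 46 48 46 88 111 87 93
96 96 85 61 54 60 56 55 55 55 54 47 47 47 78 104 86 96
89 93 78 61 56 53 57 57 56 57 51 44 44 50 71 91 89 104
89 92 89 74 59 56 50 52 61 54 61 59 60 59 73 92 104 113
96 93 91 90 92 86 74 92 135 153 126 118 106 90 97 105 116 109
93 90 91 90 93 92 86 78 80 124 158 153 152 146 133 114 107 81
grip top [0.467  0.2489 0.124 ]
stand NW,SW [0.5093 0.296  0.026 ] [0.4211 0.2915 0.026 ]
[[168.6529 214.4882]
 [217.7471 210.7118]
 [220.2471 243.2118]
 [171.1529 246.9882]] [[0.5077 0.3337 0.026 ]
 [0.5176 0.177  0.026 ]
 [0.414  0.1693 0.026 ]
 [0.4042 0.3252 0.026 ]] [0.4609 0.2513 0.026 ] [0.1038 0.1571 0.1039 0.1562]
[[387.1173 229.9599]
 [397.4866 234.4111]
 [383.4053 238.3358]
 [393.8884 242.9029]]
[[387.1173 229.9599]
 [397.4866 234.4111]
 [383.4053 238.3358]
 [393.8884 242.9029]]
```

Grip centre is (0.467, 0.249), and the stand edge agrees (centre (0.4675, 0.249), yaw about 3°). Pads average about (0.529,-0.004), (0.527,-0.099) and (0.524,-0.196).

```bash
cat >> h.py <<'E'
from scipy.spatial.transform import Rotation as Rn
def go(P,yaw,P0=None,yaw0=None):
    o=bot.get_obs(); P0=o["ee_pos"] if P0 is None else P0; yaw0=o["tcp_rot"][2] if yaw0 is None else yaw0
    R=Rn.from_euler("xyz",[180,0,yaw0],degrees=True)
    return R.inv().apply(np.array(P)-P0)*1000, -((yaw-yaw0+180)%360-180)
E
python3 - <<'E'
from h import *
print(go([.467,.249,.2],183,[.181,.519,.231],160.757))
E
```

```text
(array([-359.0063, -160.6564,   31.    ]), -22.242999999999995)
```

>>> send_rows --targets "-20 -9 0 -1 0; -60 -27 0 -4 0; -105 -47 0 -7 0; -155 -69 0 -10 0; -205 -92 5 -13 0; -255 -114 10 -16 0; -300 -134 15 -19 0; -335 -150 20 -21 0; -354 -158 25 -22.2 0; -359 -160.7 31 -22.2 0; -359 -160.7 31 -22.2 0; -359 -160.7 31 -22.2 0" --newtons 40

```text
time: 1.6
ee_pos: [0.4667, 0.2499, 0.2005]
tcp_rot: [180.0, -0.0, -177.0]
wrist_force: [0.8, -0.1, 0.3]
opening: 0.0855
grasp_force: 0.0
```

>>> send_rows --targets "0 0 20 0 0; 0 0 45 0 0; 0 0 70 0 0; 0 0 95 0 0; 0 0 112 0 0; 0 0 121 0 0; 0 0 123 0 0; 0 0 123 0 0; 0 0 123 0 120; 0 0 123 0 200; 0 0 123 0 255; 0 0 123 0 255; 0 0 123 0 255; 0 0 123 0 255; 0 0 123 0 255; 0 0 123 0 255" --newtons 40

```text
time: 3.6
ee_pos: [0.4674, 0.2494, 0.0775]
tcp_rot: [180.0, 0.0, -177.0]
wrist_force: [0.5, 0.8, 4.0]
opening: 0.0257
grasp_force: 45.2
```

```bash
python3 - <<'E'
from h import *
print(bot.get_obs()); 
t=camera("top");s=camera("scene");cv2.imwrite("pics/t1.png",t);cv2.imwrite("pics/s1.png",s)
f=lambda im,x,y:cv2.resize(im[y:y+80,x:x+80],(400,400),interpolation=cv2.INTER_CUBIC)
cv2.imwrite("pics/g1.png",np.hstack([f(t,155,185),f(s,345,205)]))
E
```

```text
{'time': 3.6, 'q': array([ 28.0806,   1.9967, -10.0591,  77.9144,   0.0053,  25.1196]), 'qd': array([-0.044 , -0.0006,  0.0699,  0.0287,  0.0244,  0.017 ]), 'joint_efforts': array([ -0.7364, -46.9975,  44.4156,   0.4337,  -0.3341,   0.0147]), 'ee_pos': array([0.4674, 0.2494, 0.0775]), 'tcp_rot': array([ 179.9826,    0.0247, -177.0389]), 'wrist_force': array([0.5387, 0.8249, 4.0356]), 'torque': array([ 0.3376, -0.1188, -0.003 ]), 'grasp_force': 45.17772316932678, 'opening': 0.025658070863065326}
```

View pics/g1.png

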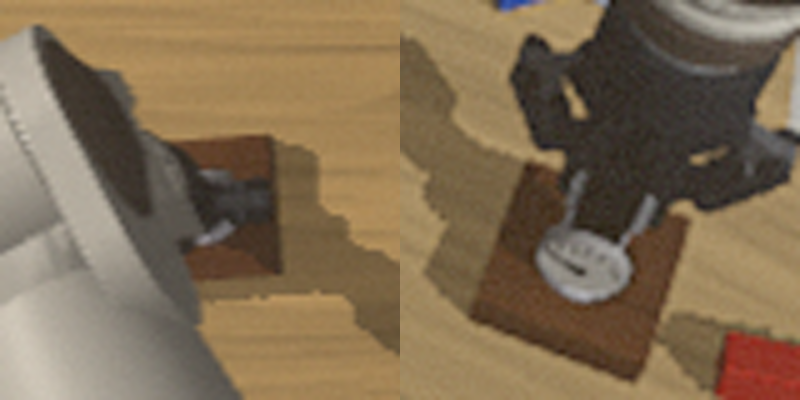

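The grip is good: opening 25.7 mm, which matches the 26 mm grip, and the gauge is upright with its needle at 0. Now I'll lift it and carry it over the left pad.

>>> send_rows --targets "0 0 -4 0 255; 0 0 -14 0 255; 0 0 -32 0 255; 0 0 -55 0 255; 0 0 -78 0 255; -5 -22 -98 0 255; -13 -65 -108 0 255; -22 -115 -110 0 255; -32 -165 -110 0 255; -40 -208 -105 0 255; -46 -240 -95 0 255; -48.3 -253 -80 0 255; -48.8 -255.5 -65 0 255; -48.8 -255.5 -55 0 255; -48.8 -255.5 -50 0 255; -48.8 -255.5 -50 0 255; -48.8 -255.5 -50 0 255; -48.8 -255.5 -50 0 255" --newtons 60

```text
time: 5.95
ee_pos: [0.5294, -0.0032, 0.1278]
tcp_rot: [-180.0, 0.0, -177.0]
wrist_force: [0.1, -0.4, -5.7]
opening: 0.0254
grasp_force: 60.2
```

```bash
python3 - <<'E'
from h import *
o=bot.get_obs();print(o["time"],o["ee_pos"],o["tcp_rot"],o["wrist_force"],o["torque"],o["opening"])
t=camera("top");s=camera("scene");cv2.imwrite("pics/t2.png",t);cv2.imwrite("pics/s2.png",s)
print(proj("scene",[.5291,-.0036,.03]))
cv2.imwrite("pics/g2.png",cv2.resize(s[145:265,190:350],(800,600),interpolation=cv2.INTER_CUBIC))
E
```

```text
5.95 [ 0.5294 -0.0032  0.1278] [-179.9978    0.0467 -177.0264] [ 0.0634 -0.3897 -5.665 ] [-0.0491 -0.0188  0.0337] 0.025377479894478142
[[283.375  232.6369]]
```

View pics/g2.png

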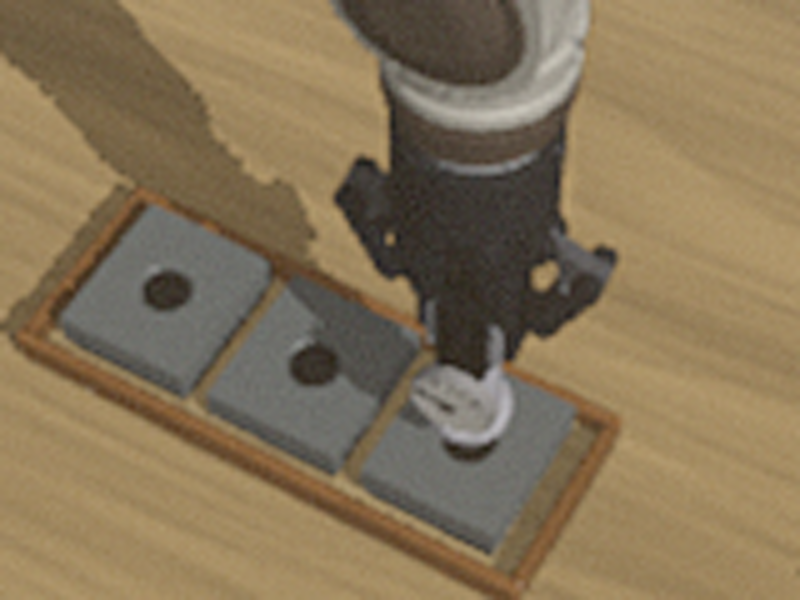

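The gauge hangs upright over the left pad at crop (468,445). The wrist z-force baseline is -5.7 N. Feeling downward.

>>> send_rows --targets "0 0 4 0 255; 0 0 9 0 255; 0 0 14 0 255; 0 0 18 0 255; 0 0 21 0 255; 0 0 23 0 255; 0 0 24 0 255; 0 0 24 0 255; 0 0 24 0 255"

```text
time: 7.18
ee_pos: [0.5292, -0.0034, 0.1034]
tcp_rot: [-180.0, 0.0, -177.0]
wrist_force: [-1.0, -0.3, -4.4]
opening: 0.0256
grasp_force: 60.3
```

>>> send_rows --targets "0 0 1 0 255; 0 0 2 0 255; 0 0 3 0 255; 0 0 4 0 255; 0 0 4 0 255"

```text
time: 7.8
ee_pos: [0.5292, -0.0034, 0.0992]
tcp_rot: [-180.0, 0.0, -177.0]
wrist_force: [-0.9, 0.1, -4.4]
opening: 0.0254
grasp_force: 60.3
```

>>> send_rows --targets "0 0 1 0 255; 0 0 2 0 255; 0 0 3 0 255; 0 0 3 0 255"

```text
time: 8.3
ee_pos: [0.5294, -0.0034, 0.0973]
tcp_rot: [-180.0, 0.1, -177.0]
wrist_force: [-3.0, -0.3, 6.3]
opening: 0.0254
grasp_force: 61.9
```

>>> send_rows --targets "0 0 0.5 0 255; 0 0 0.5 0 255; 0 0 0.5 0 255; 0 0 0.5 0 255; 0 0 0.5 0 255; 0 0 0.5 0 255"

```text
time: 9.05
ee_pos: [0.5295, -0.0034, 0.0971]
tcp_rot: [-180.0, 0.1, -177.0]
wrist_force: [-3.2, -0.3, 7.1]
opening: 0.0254
grasp_force: 62.1
```

```bash
cat > rd.py <<'E'
from h import *
import sys
k=sys.argv[1]; o=bot.get_obs();print(o["time"],o["ee_pos"],o["tcp_rot"],o["wrist_force"],o["torque"],o["opening"])
s=camera("scene");cv2.imwrite(f"pics/s{k}.png",s)
P=o["ee_pos"]+[.024,0,-.061+.036]; u,v=proj("scene",P)[0].astype(int); print(u,v)
cv2.imwrite(f"pics/d{k}.png",cv2.resize(s[v-18:v+18,u-18:u+18],(500,500),interpolation=cv2.INTER_CUBIC))
E
python3 rd.py 3
```

```text
9.05 [ 0.5295 -0.0034  0.0971] [-179.9921    0.0885 -177.0396] [-3.2214 -0.2804  7.0766] [-0.0647  0.8349 -0.0572] 0.02535605698611365
279 231
```

View pics/d3.png

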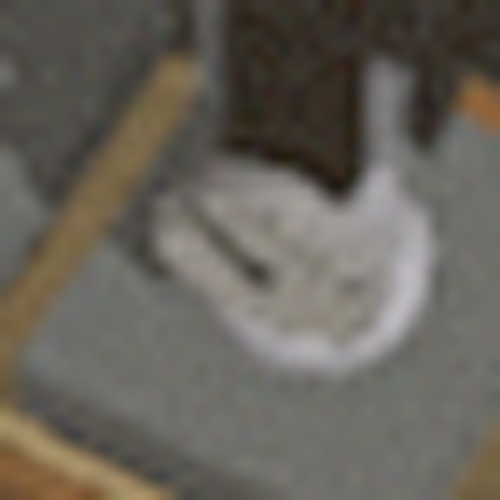

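```bash
cat > ang.py <<'E'
from h import *
def ang(tip,hub,X):
    def f(uv):
        o,d=ray("scene",uv); p=o+d*(X-o[0])/d[0]; return p[1:]
    a,b=f(tip),f(hub); v=a-b   # facing dial from +x: right = +y
    return np.degrees(np.arctan2(v[1],v[0])), np.hypot(*v), b   # 180=left, 90=up
E
python3 - <<'E'
from ang import *
k=60/590
p=lambda x,y:(350+x*k-.5,225+y*k-.5)
print(ang(p(235,285),p(312,340),.467+.024))
k=36/500
p=lambda x,y:(279-18+x*k-.5,231-18+y*k-.5)
print(ang(p(185,195),p(265,275),.5295+.024))
E
```

```text
(np.float64(157.46536835098507), np.float64(0.02478899640995578), array([0.2522, 0.0489]))
(np.float64(136.96610004189395), np.float64(0.022602374942927748), array([-0.0024,  0.07  ]))
```

The left pad took 12.8 N, held over 0.75 s, with the needle a bit up from its left end. On to the middle pad.

>>> send_rows --targets "0 0 -3 0 255; 0 0 -10 0 255; 0 0 -20 0 255; 1 -10 -25 0 255; 3 -40 -25 0 255; 5 -70 -25 0 255; 7 -90 -25 0 255; 7.4 -95.7 -25 0 255; 7.4 -95.7 -22 0 255; 7.4 -95.7 -17 0 255; 7.4 -95.7 -13 0 255; 7.4 -95.7 -10.5 0 255; 7.4 -95.7 -10.5 0 255"

```text
time: 10.72
ee_pos: [0.5266, -0.0991, 0.1061]
tcp_rot: [180.0, -0.0, -177.0]
wrist_force: [-0.1, -0.4, -5.1]
opening: 0.0257
grasp_force: 60.6
```

>>> send_rows --targets "0 0 1 0 255; 0 0 2 0 255; 0 0 3 0 255; 0 0 3 0 255"

```text
time: 11.22
ee_pos: [0.5268, -0.0994, 0.1033]
tcp_rot: [180.0, 0.0, -177.0]
wrist_force: [0.0, 0.2, -4.1]
opening: 0.0255
grasp_force: 60.7
```

Commanded z is now 0.103.

>>> send_rows --targets "0 0 1 0 255; 0 0 2 0 255; 0 0 2 0 255"

```text
time: 11.6
ee_pos: [0.5267, -0.0994, 0.1013]
tcp_rot: [-180.0, 0.0, -177.0]
wrist_force: [0.2, 1.0, -3.7]
opening: 0.0247
grasp_force: 60.7
```

>>> send_rows --targets "0 0 1 0 255; 0 0 1.5 0 255; 0 0 1.5 0 255"

```text
time: 11.98
ee_pos: [0.5267, -0.0994, 0.0998]
tcp_rot: [-180.0, 0.0, -177.0]
wrist_force: [0.8, 0.9, -3.9]
opening: 0.0253
grasp_force: 60.7
```

>>> send_rows --targets "0 0 1 0 255; 0 0 1.5 0 255; 0 0 1.5 0 255"

```text
time: 12.35
ee_pos: [0.5267, -0.0994, 0.0983]
tcp_rot: [180.0, 0.0, -177.0]
wrist_force: [-0.2, 0.8, -3.2]
opening: 0.025
grasp_force: 60.7
```

>>> send_rows --targets "0 0 1 0 255; 0 0 1.5 0 255; 0 0 1.5 0 255"

```text
time: 12.72
ee_pos: [0.5267, -0.0993, 0.0968]
tcp_rot: [180.0, 0.0, -177.0]
wrist_force: [-0.5, 0.9, -3.5]
opening: 0.0251
grasp_force: 60.8
```

>>> send_rows --targets "0 0 1 0 255; 0 0 1.5 0 255; 0 0 1.5 0 255"

```text
time: 13.1
ee_pos: [0.5268, -0.0994, 0.0955]
tcp_rot: [-180.0, 0.0, -177.0]
wrist_force: [-0.8, 0.9, 0.4]
opening: 0.0255
grasp_force: 61.1
```

>>> send_rows --targets "0 0 1 0 255; 0 0 1.5 0 255; 0 0 1.5 0 255"

```text
time: 13.48
ee_pos: [0.527, -0.0994, 0.0949]
tcp_rot: [-180.0, 0.1, -177.0]
wrist_force: [-3.2, 1.8, 7.2]
opening: 0.0251
grasp_force: 62.3
```

Force is 12.9 N. I'll hold here.

>>> send_rows --targets "0 0 0.3 0 255; 0 0 0.3 0 255; 0 0 0.3 0 255; 0 0 0.3 0 255; 0 0 0.3 0 255; 0 0 0.3 0 255"

```text
time: 14.22
ee_pos: [0.527, -0.0994, 0.0947]
tcp_rot: [-180.0, 0.1, -177.0]
wrist_force: [-2.2, 0.5, 8.0]
opening: 0.0253
grasp_force: 62.4
```

```bash
python3 rd.py 4
```

```text
14.225 [ 0.527  -0.0994  0.0947] [-179.9785    0.077  -177.0401] [-2.2399  0.4898  8.0329] [0.2993 0.7714 0.0166] 0.025252613227651488
247 216
```

View pics/d4.png

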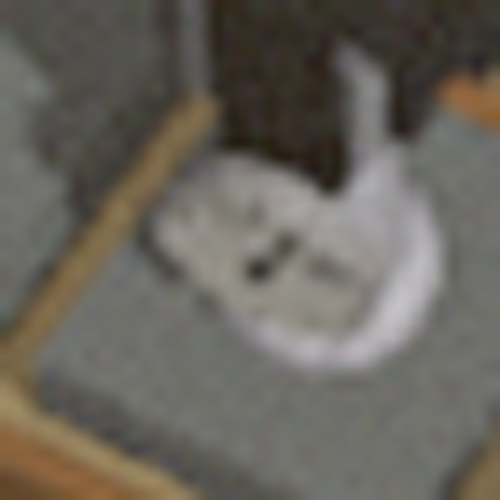

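The middle pad took 13.7 N, and the needle is past the top, pointing right of up from the hub at crop (262,268). That is a much larger reading than on the left pad. Now the right pad.

>>> send_rows --targets "0 0 -3 0 255; 0 0 -10 0 255; 0 0 -20 0 255; 1 -10 -27 0 255; 3 -40 -27 0 255; 5 -70 -27 0 255; 7 -90 -27 0 255; 7.4 -95.7 -27 0 255; 7.4 -95.7 -22 0 255; 7.4 -95.7 -17 0 255; 7.4 -95.7 -13 0 255; 7.4 -95.7 -11.3 0 255; 7.4 -95.7 -11.3 0 255"

```text
time: 15.9
ee_pos: [0.5243, -0.195, 0.1048]
tcp_rot: [180.0, -0.0, -177.0]
wrist_force: [-0.4, -0.6, -4.7]
opening: 0.025
grasp_force: 60.6
```

>>> send_rows --targets "0 0 1 0 255; 0 0 2 0 255; 0 0 2 0 255"

```text
time: 16.27
ee_pos: [0.5243, -0.1953, 0.1028]
tcp_rot: [180.0, 0.0, -177.0]
wrist_force: [-0.6, 0.1, -4.8]
opening: 0.0255
grasp_force: 60.7
```

>>> send_rows --targets "0 0 1 0 255; 0 0 1.5 0 255; 0 0 1.5 0 255"

```text
time: 16.65
ee_pos: [0.5243, -0.1953, 0.1013]
tcp_rot: [180.0, 0.0, -177.0]
wrist_force: [-0.1, -0.2, -4.4]
opening: 0.0257
grasp_force: 60.7
```

Commanded z is now 0.101.

>>> send_rows --targets "0 0 1 0 255; 0 0 1.5 0 255; 0 0 1.5 0 255"

```text
time: 17.02
ee_pos: [0.5243, -0.1953, 0.0998]
tcp_rot: [180.0, 0.0, -177.0]
wrist_force: [-0.1, 0.9, -4.5]
opening: 0.0252
grasp_force: 60.7
```

>>> send_rows --targets "0 0 1 0 255; 0 0 1.5 0 255; 0 0 1.5 0 255"

```text
time: 17.4
ee_pos: [0.5243, -0.1953, 0.0983]
tcp_rot: [-180.0, 0.0, -177.0]
wrist_force: [0.2, 0.5, -3.2]
opening: 0.0254
grasp_force: 60.8
```

>>> send_rows --targets "0 0 0.7 0 255; 0 0 1.2 0 255; 0 0 1.2 0 255"

```text
time: 17.77
ee_pos: [0.5243, -0.1953, 0.0972]
tcp_rot: [-180.0, 0.0, -177.0]
wrist_force: [0.2, 1.7, -2.9]
opening: 0.025
grasp_force: 60.9
```

Commanded z is now 0.0968.

>>> send_rows --targets "0 0 0.7 0 255; 0 0 1.2 0 255; 0 0 1.2 0 255"

```text
time: 18.15
ee_pos: [0.5244, -0.1954, 0.0965]
tcp_rot: [-180.0, 0.0, -177.0]
wrist_force: [-1.8, 1.4, 5.4]
opening: 0.0256
grasp_force: 61.8
```

>>> send_rows --targets "0 0 0.5 0 255; 0 0 0.7 0 255; 0 0 0.7 0 255; 0 0 0.7 0 255; 0 0 0.7 0 255; 0 0 0.7 0 255"

```text
time: 18.9
ee_pos: [0.5245, -0.1953, 0.0962]
tcp_rot: [-180.0, 0.1, -177.0]
wrist_force: [-2.5, 3.0, 9.6]
opening: 0.0253
grasp_force: 62.3
```

```bash
python3 rd.py 5; python3 - <<'E'
import cv2,numpy as np
s=cv2.imread("pics/s2.png"); u,v=279,213
a=[cv2.imread(f"pics/d{k}.png") for k in(3,4,5)]
cv2.imwrite("pics/cmp.png",np.hstack([cv2.resize(x,(266,266)) for x in a]))
E
```

```text
18.9 [ 0.5245 -0.1953  0.0962] [-179.9749    0.0603 -177.0394] [-2.4691  2.9611  9.5783] [ 0.4744  0.6289 -0.0394] 0.025338035151496997
216 200
```

View pics/cmp.png

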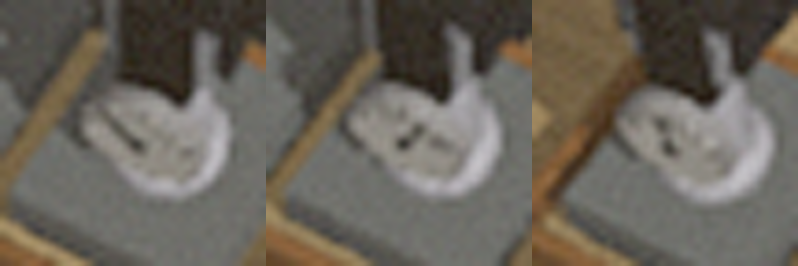

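The needle rests up-left on the left pad, about straight up on the right pad, and past the top on the middle pad. So the middle pad is hardest, followed by right, then left. I'll return to the middle pad.

>>> send_rows --targets "0 0 -3 0 255; 0 0 -10 0 255; 0 0 -20 0 255; -1 10 -25 0 255; -3 40 -25 0 255; -5 70 -25 0 255; -7 90 -25 0 255; -7.4 95.7 -25 0 255; -7.4 95.7 -20 0 255; -7.4 95.7 -14 0 255; -7.4 95.7 -9 0 255; -7.4 95.7 -5 0 255; -7.4 95.7 -2.6 0 255; -7.4 95.7 -1.5 0 255; -7.4 95.7 -0.5 0 255; -7.4 95.7 0 0 255; -7.4 95.7 0 0 255"

```text
time: 21.08
ee_pos: [0.5268, -0.0994, 0.0956]
tcp_rot: [-180.0, 0.0, -177.0]
wrist_force: [-0.5, -1.8, -0.3]
opening: 0.0249
grasp_force: 61.4
```

The weight is on the rim, with the wrist near 0 N. Releasing.

>>> send_rows --targets "0 0 0 0 255; 0 0 0 0 150; 0 0 0 0 120; 0 0 0 0 80; 0 0 0 0 0; 0 0 0 0 0; 0 0 0 0 0; 0 0 0 0 0" --newtons 20

```text
time: 22.08
ee_pos: [0.5267, -0.0993, 0.0952]
tcp_rot: [180.0, 0.0, -177.0]
wrist_force: [-0.3, -0.1, -0.8]
opening: 0.0852
grasp_force: 0.0
```

>>> send_rows --targets "0 0 -8 0 0; 0 0 -25 0 0; 0 0 -50 0 0; 0 0 -80 0 0; 20 0 -110 0 0; 60 0 -120 0 0; 110 0 -120 0 0; 150 0 -120 0 0; 170 0 -120 0 0; 170 0 -120 0 0; 170 0 -120 0 0"

```text
time: 23.45
ee_pos: [0.3577, -0.1082, 0.2159]
tcp_rot: [-180.0, 0.1, -177.0]
wrist_force: [0.1, 0.9, -0.8]
opening: 0.0854
grasp_force: 0.0
```

```bash
python3 - <<'E'
from h import *
o=bot.get_obs();print(o["time"],o["ee_pos"],o["wrist_force"],o["opening"])
t=camera("top");s=camera("scene");cv2.imwrite("pics/t6.png",t);cv2.imwrite("pics/s6.png",s)
for n,z in(("scene",.143),("top",.143),("scene",.035),("top",.035)): print(n,z,proj(n,[.5267,-.0996,z]))
f=lambda im,x,y:cv2.resize(im[y:y+60,x:x+60],(400,400),interpolation=cv2.INTER_CUBIC)
cv2.imwrite("pics/g6.png",np.hstack([f(t,274,176),f(s,222,180)]))
E
```

```text
23.45 [ 0.3577 -0.1082  0.2159] [ 0.1238  0.8523 -0.8037] 0.08539880052201328
scene 0.143 [[250.1711 193.1823]]
top 0.143 [[305.8942 203.9725]]
scene 0.035 [[252.3282 216.4922]]
top 0.035 [[304.3535 206.519 ]]
```

View pics/g6.png

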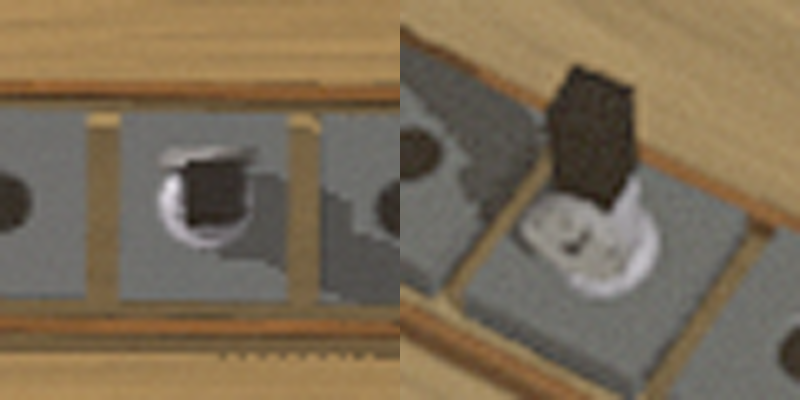

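The gauge stands upright on the middle pad. Its foot is at top-view pixel (304.1,205.8) against (304.4,206.5) expected, about 2 mm off. Its grip top is at (305.4,204.0), the needle is past the top and the gripper is clear. Handing in.

```bash
python3 -c "
from workcell import ticket
print(ticket.job_done())"
```

```text
the job is handed in; nothing more can be done
None
```

I pressed all three pads in order (left, middle, right) at about 13–15 N, found the middle one hardest by the needle, and left the gauge standing upright and released on it, about 2 mm off centre; the job is handed in, with no verdict returned.

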